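Seat a printing screen and snap its two toggle clamps shut

TASK

Push the wooden printing screen along the board, away from you, until its far side sits flush against the metal stop bar. Then push the handle of each of the two toggle clamps (either one first) outward and down past its dead point until it snaps into lock, so that both hold the screen. Only push with the fingertips: do not lift the screen, and leave the things standing around it where they are.

Things in the scene. Friction and masses are not known exactly. Their poses are not given: they have to be found in the camera images.
- board: plywood printing board, fixed, placed anew each time: x -155 to +115 mm, y +-200 mm, 18 mm thick. Origin at table height, under where the centre of the seated screen comes to lie. x points away from the robot (yaw within 0.2 rad), y left, z up. Two wooden guides 9 mm high leave the screen 7 mm of play at each side
- stop_mid (a point): middle of the near face of the aluminium stop bar (14 mm high, 200 mm long along the board's y), 90 mm from the board's origin in its x
- frame_center (a point): centre, half-way up, of the printing screen: a loose wooden frame 180 mm (its x) by 220 mm (its y), 22 mm high, rails 25 mm wide, mesh near the bottom, 0.3 to 0.6 kg, flat on the board's top. x points away from the robot; the near rail's outer face is 90 mm from here in -x. It starts 22 to 42 mm short of the stop bar
- frame_far_left (a point): on the screen's far face (which meets the stop bar), 100 mm left of its middle, half-way up; at x = +90 mm of the board when home
- frame_far_right (a point): the same, 100 mm right of its middle
- left_clamp (a joint): handle angle of the left toggle clamp, rad: 0 open, 1.2 locked (stop); grows as the handle goes outward (board +y) and down. The handle rises 1.29 minus this above level. Dead point at 1.0 (friction may hold it within 0.07 of it): before, a spring pushes back (up to 1.15 N m with friction, near 0.55), from 1.07 on the handle snaps to 1.2 by itself. Starts at 0.05 to 0.3. The hold-down arm follows the handle onto the screen's side rail
- left_pivot (a point): hinge axis of the left handle, in its middle, 50 mm above the table, at x = -30, y = +150 mm of the board; the axis runs along the board's x, so the handle swings in the board's y-z plane
- left_grip (a point): middle of the left handle's black rubber grip, 85 mm from the hinge axis. The grip runs from 43 to 105 mm (the handle's end), 24 mm wide (board x), 14 mm thick. When open, the steel hold-down arm stands up between handle and screen, to 105 mm above the table: come in above it to reach the handle's inner side
- right_clamp (a joint): handle angle of the right toggle clamp, rad: 0 open, 1.2 locked (stop); grows as the handle goes outward (board -y) and down. The handle rises 1.29 minus this above level. Dead point at 1.0 (friction may hold it within 0.07 of it): before, a spring pushes back (up to 1.15 N m with friction, near 0.55), from 1.07 on the handle snaps to 1.2 by itself. Starts at 0.05 to 0.3. The hold-down arm follows the handle onto the screen's side rail
- right_pivot (a point): hinge axis of the right handle, in its middle, 50 mm above the table, at x = -30, y = -150 mm of the board; the axis runs along the board's x, so the handle swings in the board's y-z plane
- right_grip (a point): middle of the right handle's black rubber grip, 85 mm from the hinge axis. The grip runs from 43 to 105 mm (the handle's end), 24 mm wide (board x), 14 mm thick. When open, the steel hold-down arm stands up between handle and screen, to 105 mm above the table: come in above it to reach the handle's inner side
- jar: a small lidded jar, 40 mm across, 55 mm high; a bystander, origin at the centre of its underside; stands on a corner of the board
- tape: a roll of tape lying flat, 52 mm across, 20 mm high; a bystander, origin at the centre of its underside; stands on a corner of the board
- cup: a small ceramic cup, 44 mm across, 45 mm high; a bystander, origin at the centre of its underside; stands on a corner of the board
- bowl: a white dye bowl, 150 mm across, 70 mm high; a bystander, origin at the centre of its underside; stands on the table
- brush: a brush lying on the table, handle along its own -x; a bystander, origin at the centre of its underside; stands on the table
- squeegee: a wooden squeegee lying flat, 200 mm long along its own y, 26 mm high; a bystander, origin at the centre of its underside; stands on the table
- pot: a large pigment pot, 64 mm across, 85 mm high; a bystander, origin at the centre of its underside; stands on the table
- mug: a mug, 80 mm across, 90 mm high; a bystander, origin at the centre of its underside; stands on the table

How it is judged:
On the way, in this order (a step that is already met when the one before it is completed fails the run):
1. the screen sits flush against the stop bar while both clamps are still open (x of each of frame_far_left, frame_far_right in the frame of board above 0.086 m and value of joint each of left_clamp, right_clamp below 0.6 rad), for 0.2 s.
2. one clamp has snapped into lock, the screen still home (x of each of frame_far_left, frame_far_right in the frame of board above 0.086 m and value of joint any of left_clamp, right_clamp above 1.12 rad), for 0.1 s.
3. both clamps have snapped into lock, the screen still home (x of each of frame_far_left, frame_far_right in the frame of board above 0.086 m and value of joint each of left_clamp, right_clamp above 1.12 rad), for 0.2 s.
At the end, for the whole second after the job is handed in: both clamp handles are locked (joint above 1.12 rad of 1.2) and still; both far corners of the screen are within 4 mm of the stop bar, the screen lies flat on the board (within 4 mm and 0.03 rad) and between its guides (all of step 3 and angle between frame_center's own z axis and vertical below 0.03 rad and z of frame_center in the frame of board below 0.033 m and y of frame_center in the frame of board between -0.012 and 0.012 m and velocity of joint each of left_clamp, right_clamp below 0.1 rad/s); the robot touches nothing.
It fails at once if the screen is lifted: its centre rises more than 8 mm or it tips by more than 0.12 rad (z of frame_center in the frame of board above 0.037 m or angle between frame_center's own z axis and vertical above 0.12 rad).
It fails at once if a bystander is moved by more than 25 mm (distance of any of jar, tape, cup, bowl, brush, squeegee, pot, mug from where it was at the start of the episode above 0.025 m).
It fails at once if an upright bystander is knocked over (angle between any of jar, tape, cup, pot, mug's own z axis and vertical above 0.4 rad).
It also fails if it takes over 58 s, if anything falls off the work surface, if the arm or the gripper's body presses on something with over 40 N, if the wrist force passes 120 N, or if a joint passes its speed limit or range.

ROBOT

A 6-joint arm with a two-finger parallel gripper is mounted at the origin on the work surface. World frame = base frame: x ahead of the robot, y to its left, z up, the work surface at z = 0. Lengths are in m, angles in rad, forces in N, time in s.
With the tool pointing down it reaches from about 0.35 to 0.975 m from the base axis. Payload 7.1 kg.
Tool frame: the origin (TCP) lies midway between the tips of the shut fingers; the grasp point (between the pads) lies 19 mm behind it; z points along the fingers, y is the line along which they close (so a half turn about z gives the same grasp; the last joint's range is limited). The gripper opens to 88 mm and grips with 3 to 60 N. Pads are 20 mm wide; open, the fingers measure 115 mm over their backs; the gripper's body (75 mm by 178 mm) begins 61 mm behind the grasp point.
Start: joints at [1.083, 0.423, 1.63, -0, 1.089, -0.019], TCP at [0.282, 0.558, 0.223] pointing down, gripper open.
Joint ranges: [-3, 3], [-0.9, 2.11], [0.09, 2.58], [-1.31, 4.45], [0.11, 2.69], [-2.54, 2.54]. Speed limits (rad/s): [2.39, 2.39, 3.01, 3.14, 3.14, 3.14].

INTERFACE

Orientations are given as a unit quaternion [w, x, y, z].
In Python, from station import move_pose, movel, movej, command_gripper, wait, inverse_kinematics, read_camera, camera_info, MotionError, job_done, get_time, get_joint_pos, get_qvel, get_effort, get_tcp_pos, get_ee_rot, get_ft_force, get_ft_torque, get_grip_width, get_finger_force gives the robot as it stands. Calls block until the motion is done:
- move_pose(position, orientation): joint-space move of the TCP to a pose.
- movel(position, frame=None, v=0.15, until_force=None): straight line of the TCP; frame=None keeps the orientation; v is the mean speed in m/s. With until_force (N) it stops when the force on the tool has changed by that much, and returns True; else False.
- movej(angles): joint-space move.
- command_gripper(opening): opening from 0.0 (shut) to 1.0 (fully open); the grip force is fixed at half the most; returns when the fingers have stopped.
- wait(seconds).
- inverse_kinematics(position, orientation): joint angles nearest the present ones, or None.
- read_camera(name): name is "scene" or "top"; returns the picture (480x640x3 uint8, red, green, blue); there is no depth.
- camera_info(name): a dict with "intrinsics" (3x3 intrinsics, pixels), "T" (4x4, takes a point from camera to world coordinates). Camera axes: x right, y up, looking along -z (the intrinsics and any distortion apply to the point x, -y, -z); pixel columns grow to the right and rows downward; lengths in m; the calibration is good to about 2 mm. A picture is of the moment at which its call begins. camera_info takes no time and is no camera call.
A pose or a line that the arm cannot do raises MotionError and nothing moves.
- job_done(): hands the job in; it is judged then, once.
Readings, each from a call of its own:
- get_time(): time.
- get_joint_pos(): joint angles.
- get_qvel(): joint speeds.
- get_effort(): joint torques, N m.
- get_tcp_pos(): TCP position.
- get_ee_rot(): TCP orientation.
- get_ft_force(): force on the tool from outside, world axes, zero at the start.
- get_ft_torque(): the same for the moment, N m.
- get_grip_width(): opening from 0.0 (shut) to 1.0 (fully open).
- get_finger_force(): force on a finger pad.
Only numpy, scipy, OpenCV 4.12 (cv2) and the standard library are available. Lean on these libraries where they do the work, as an engineer would, in place of code of your own. Each camera call takes 0.05 s, during which the arm holds its last target. There are 200 camera calls.

## Working session

There is one attempt and no reset: what is moved stays moved. The work goes in short steps, each a Python script; the robot and the scene stay as the last script left them, time stands still between calls to the robot, and variables do not carry over. Pictures are saved under pics/ and viewed, at most 10 in all, crops included, and the job is handed in when it is done.

```bash
mkdir -p pics; ls; python3 - <<'E'
from station import *
import cv2
for n in("scene","top"):
    im=read_camera(n); cv2.imwrite(f"pics/{n}0.png",im[:,:,::-1]); c=camera_info(n); print(n,c)
print(get_time())
E
```

```text
pics
scene {'intrinsics': array([[455.90988376,   0.        , 331.40692484],
       [  0.        , 455.90988376, 238.53257432],
       [  0.        ,   0.        ,   1.        ]]), 'T': array([[ 0.67883387, -0.53997956,  0.4976009 ,  1.05766916],
       [ 0.73427143,  0.49412465, -0.46549576, -0.52901763],
       [ 0.00548132,  0.68136841,  0.73192011,  0.95346743],
       [ 0.        ,  0.        ,  0.        ,  1.        ]])}
top {'intrinsics': array([[539.73893548,   0.        , 315.14267756],
       [  0.        , 539.73893548, 238.64049313],
       [  0.        ,   0.        ,   1.        ]]), 'T': array([[ 0.0220795 ,  0.99801805, -0.05892772,  0.38524044],
       [-0.99974821,  0.02180506, -0.00529623, -0.0019422 ],
       [-0.00400081,  0.05902982,  0.9982482 ,  1.76068997],
       [ 0.        ,  0.        ,  0.        ,  1.        ]])}
0.1
```

View pics/top0.png

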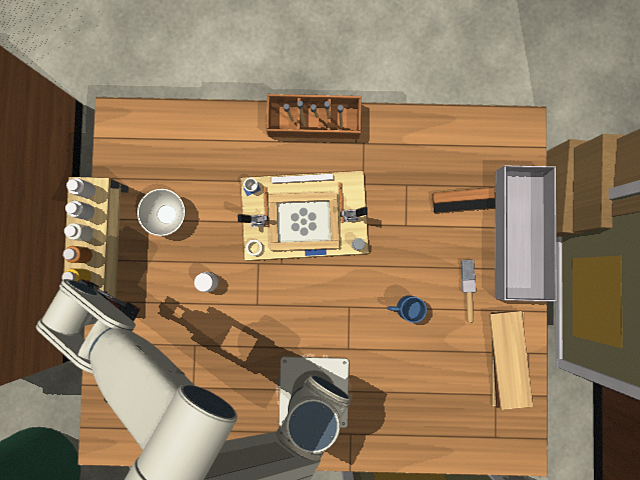

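View pics/scene0.png

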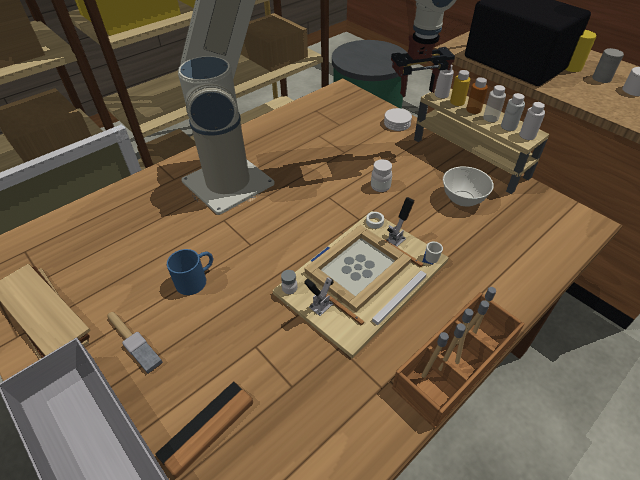

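The top view shows the board with corners near (241,178), (366,171), (370,251), (245,260), the white stop bar near (302,178), the clamps near (253,220) and (355,215), the tape (254,248), jar (359,244) and cup (251,186). The mug and pot stand clear of the board.

```bash
cat > h.py <<'E'
import numpy as np, cv2
from station import *
def ray(n,uv):
    c=camera_info(n);K=c["intrinsics"];T=c["T"]
    d=np.linalg.inv(K)@[uv[0],uv[1],1]; d=T[:3,:3]@(d*[1,-1,-1]); return T[:3,3],d
def onz(n,uv,z):
    o,d=ray(n,uv); return o+d*(z-o[2])/d[2]
def proj(n,p):
    c=camera_info(n);T=c["T"]; q=(T[:3,:3].T@(np.array(p)-T[:3,3]))*[1,-1,-1]
    q=c["intrinsics"]@q; return q[:2]/q[2]
E
python3 - <<'E'
from h import *
im=cv2.imread("pics/top0.png"); 
hsv=cv2.cvtColor(im,cv2.COLOR_BGR2HSV)
for p in [(248,215),(285,190),(330,256),(278,220),(300,178),(230,240),(320,196),(363,200)]: print(p,hsv[p[1],p[0]])
m=((hsv[...,0]>14)&(hsv[...,0]<32)&(hsv[...,2]>175)&(hsv[...,1]>40)).astype(np.uint8)
m[:160]=0;m[270:]=0;m[:,:230]=0;m[:,380:]=0
m=cv2.morphologyEx(m,cv2.MORPH_OPEN,np.ones((2,2)))
cs,_=cv2.findContours(m,0,2); h=cv2.convexHull(np.vstack([c for c in cs if cv2.contourArea(c)>60]))
r=cv2.minAreaRect(np.array([onz("top",p,.018)[:2] for p in h[:,0]+0.0]).astype(np.float32)); print(r); print(cv2.boxPoints(r))
cv2.imwrite("pics/c1.png",cv2.resize(im[160:272,230:382],None,fx=5,fy=5,interpolation=2))
cv2.imwrite("pics/c2.png",cv2.resize(cv2.imread("pics/scene0.png")[190:360,265:455],None,fx=3.5,fy=3.5,interpolation=2)[:600])
E
```

```text
(248, 215) [ 20 110  65]
(285, 190) [ 23  88 245]
(330, 256) [ 12 133  65]
(278, 220) [ 37  19 124]
(300, 178) [  8   4 242]
(230, 240) [ 14 136 169]
(320, 196) [ 17 115 212]
(363, 200) [ 24  86 251]
((0.586026668548584, 0.04493573307991028), (0.31789445877075195, 0.4003482162952423), 4.504480838775635)
[[ 0.41184932  0.23200828]
 [ 0.4432915  -0.16710332]
 [ 0.760204   -0.14213681]
 [ 0.72876185  0.2569748 ]]
```

View pics/c1.png

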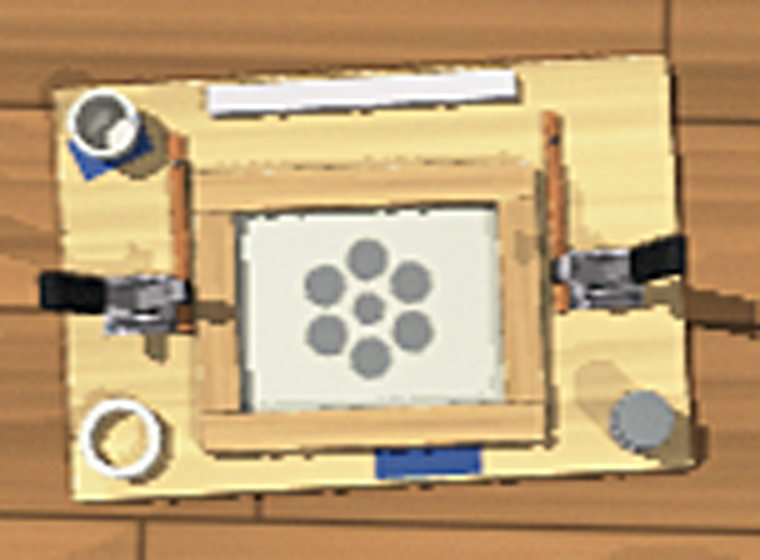

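View pics/c2.png

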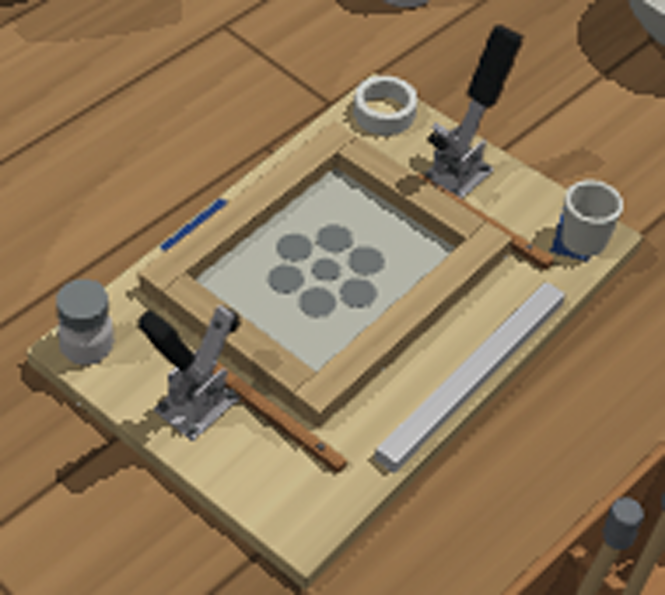

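The crops show the board corners at crop-5x (55,90), (668,57), (693,467), (72,500), the bar's near edge at (210,117)–(517,100), and the frame's near edge at (203,452)–(547,440). The left grip is at (40–105,292) and the right grip at (632–685,258). Both handles stand up and lean outward, with the steel arms inside them.

```bash
python3 - <<'E'
from h import *
P=lambda u,v:(230+(u-2)/5,160+(v-2)/5)
q=lambda u,v,z:onz("top",P(u,v),z)
C=np.array([q(*c,.018)[:2] for c in[(55,90),(668,57),(693,467),(72,500)]])
L=np.array([[.115,.2],[.115,-.2],[-.155,-.2],[-.155,.2]])
# rigid fit (Kabsch)
a=L-L.mean(0);b=C-C.mean(0);U,S,Vt=np.linalg.svd(a.T@b);R=(U@Vt).T
o=C.mean(0)-R@L.mean(0); yaw=np.arctan2(R[1,0],R[0,0])
print("board",o,yaw,"resid mm",((L@R.T+o-C)*1000).round(1).tolist())
B=lambda p:(R.T@(np.array(p)[:2]-o)*1000).round(1)
for n,c,z in[("barL",(210,117),.018),("barR",(517,100),.018),("barLtop",(207,85),.032),("frNL",(203,452),.018),("frNR",(547,440),.018),("frFL",(190,172),.04),("frFR",(543,160),.04),
 ("tape",(121,438),.038),("jar",(642,420),.073),("cup",(106,122),.063)]: print(n,B(q(*c,z)))
np.savez("b.npz",R=R,o=o)
# handle angle: for grip end (105mm) and pixel, project into scene/top
for s,x in((1,"L"),(-1,"R")):
  for th in(.05,.1,.2,.3):
    e=1.29-th; 
    pts=[]
    for r in (.043,.105):
      w=R@[-.03,s*(.15+r*np.cos(e))]+o; p=[*w,.05+r*np.sin(e)]
      t=proj("top",p);sc=proj("scene",p); pts+=[((t-[230,160])*5).round(),((sc-[265,190])*3.5).round()]
    print(x,th,*pts)
E
```

```text
board [0.58367585 0.04666794] 0.07500024154983592 resid mm [[1.4, 0.2], [1.1, 0.2], [-1.3, 0.6], [-1.2, -1.0]]
barL [90.5 99.9]
barR [  90.9 -100.3]
barLtop [109.1  99.7]
frNL [-127.2  114.9]
frNR [-131.3 -107.5]
frFL [ 51.9 112.7]
frFR [  47.6 -114. ]
tape [-116.4  165.1]
jar [-124.2 -165.3]
cup [ 83.3 162.5]
L 0.05 [104. 294.] [473.  99.] [ 59. 286.] [499.  29.]
L 0.1 [101. 294.] [475.  98.] [ 51. 287.] [502.  28.]
L 0.2 [ 95. 294.] [478.  97.] [ 36. 288.] [509.  26.]
L 0.3 [ 90. 295.] [480.  97.] [ 23. 290.] [515.  25.]
R 0.05 [631. 266.] [176. 349.] [672. 253.] [152. 313.]
R 0.1 [634. 266.] [174. 352.] [680. 253.] [147. 319.]
R 0.2 [641. 266.] [170. 357.] [695. 253.] [137. 332.]
R 0.3 [646. 266.] [166. 362.] [709. 253.] [127. 345.]
```

```bash
cat >> h.py <<'E'
from scipy.spatial.transform import Rotation as Ro
import os
d=np.load("b.npz");R2=d["R"];o2=d["o"];YAW=np.arctan2(R2[1,0],R2[0,0])
def W(x,y,z): return [*(R2@[x,y]+o2),z]
def quat(a):  # tool down, tool x at board-angle a; choose the half turn nearest the wrist's middle
    best=None
    for k in(0,np.pi):
        q=(Ro.from_euler("z",YAW+a+k)*Ro.from_euler("x",np.pi)).as_quat()[[3,0,1,2]]
        j=inverse_kinematics(W(-.15,0,.2),q)
        if j is not None and(best is None or abs(j[5])<best[0]): best=(abs(j[5]),q)
    return best[1]
def B(p): return np.r_[R2.T@(np.array(p)[:2]-o2),p[2]].round(4)
E
python3 - <<'E'
from h import *
q=quat(0)
move_pose(W(-.155,0,.22),q)
movel(W(-.155,0,.028),v=.2); print(B(get_tcp_pos()))
print(movel(W(-.112,0,.028),v=.06),get_ft_force())
print(movel(W(-.090,0,.028),v=.03,until_force=15),B(get_tcp_pos()),get_ft_force(),get_time())
im=read_camera("top");cv2.imwrite("pics/c3.png",cv2.resize(im[160:272,230:382,::-1],None,fx=5,fy=5,interpolation=2))
E
```

```text
[-1.544e-01  1.000e-04  2.860e-02]
False [ 0.19317801  1.01971307 -0.57382942]
True [-0.0994 -0.0001  0.0274] [0.22759434 0.50334782 0.77494629] 4.575
```

View pics/c3.png

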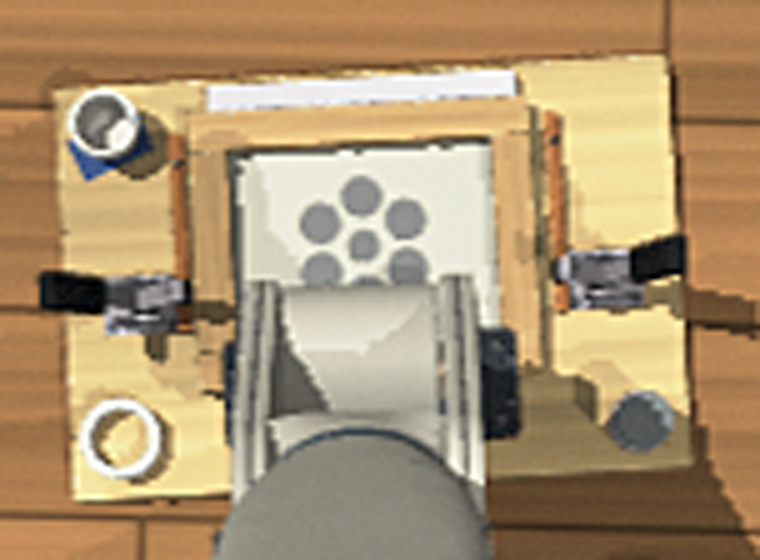

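The screen is up against the bar, its far edge (190,117)–(530,105) parallel to it. The TCP stopped at x=-99.4 mm, as expected. I'll press once more, then back off and do the left clamp.

```bash
cat >> h.py <<'E'
def clamp(s):
    """push handle s=+1 left, -1 right, along its arc with the fingertips' outer lower edge"""
    h,r=.0105,.08
    def P(th,back=0,r=r):
        e=1.29-th
        return W(-.03,s*(.15+r*np.cos(e)-.007*np.sin(e)-h-back),.05+r*np.sin(e)+.007*np.cos(e))
    p=P(0,.006); up=[p[0],p[1],.25]
    move_pose(up,quat(np.pi/2)); movel(p,v=.15)
    for th in(.15,.3,.45,.6,.75,.9,1.0,1.08,1.13):
        hit=movel(P(th),v=.06,until_force=45); print(th,B(get_tcp_pos()),np.round(get_ft_force(),1),hit)
        if hit: break
    wait(.3); t=get_tcp_pos(); movel([t[0],t[1],.25],v=.2); print(get_time())
E
python3 - <<'E'
from h import *
print(movel(W(-.090,0,.028),v=.03,until_force=25),B(get_tcp_pos())); wait(.3)
movel(W(-.13,0,.028),v=.1); movel(W(-.13,0,.25),v=.25)
command_gripper(0)
clamp(1)
im=read_camera("top");cv2.imwrite("pics/c4.png",cv2.resize(im[160:272,230:382,::-1],None,fx=5,fy=5,interpolation=2))
im=read_camera("scene");cv2.imwrite("pics/c5.png",cv2.resize(im[190:360,265:455,::-1],None,fx=3.5,fy=3.5,interpolation=2))
E
```

```text
True [-0.0995  0.      0.0269]
0.15 [-0.03    0.1672  0.1258] [-0.7  0.1 -0.5] False
0.3 [-0.0301  0.1774  0.1207] [ 0.5 -1.8  2. ] False
0.45 [-0.0301  0.1872  0.1144] [-0.8 -4.7  4. ] False
0.6 [-0.0301  0.1963  0.1064] [-0.5 -4.6  4. ] False
0.75 [-0.0302  0.2042  0.0971] [-0.2 -4.5  2.9] False
0.9 [-0.0301  0.2111  0.0867] [ 0.  -0.4  0.6] False
1.0 [-0.03    0.2145  0.0794] [-0.  -0.2  0.5] False
1.08 [-0.0301  0.2165  0.0733] [ 1.4 -0.  -0.2] False
1.13 [-0.0301  0.2174  0.0694] [0.1 0.1 0.6] False
14.55
```

View pics/c5.png

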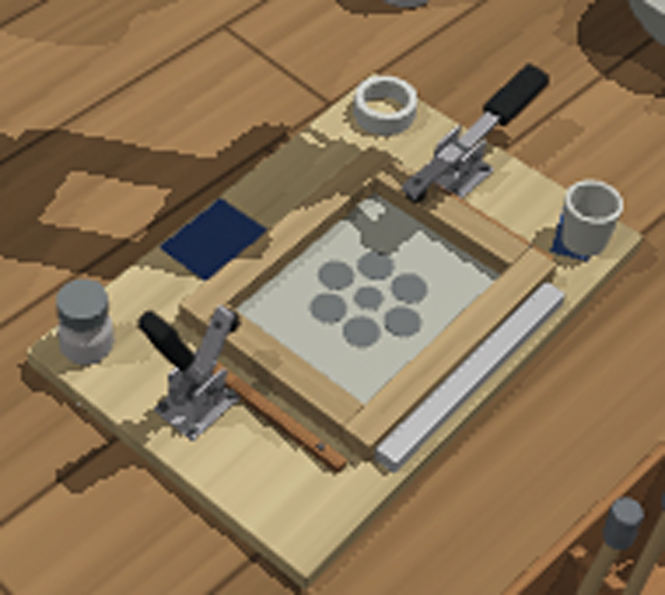

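The left handle is down, with its grip end at (540,75) and the arm resting on the side rail. The screen is flush with the bar. I'll check the handle angle numerically, then do the right clamp.

```bash
python3 - <<'E'
from h import *
def pred(s):
  for th in(.9,1.,1.1,1.2):
    e=1.29-th
    print(s,th,*[((proj("scene",W(-.03,s*(.15+r*np.cos(e)),.05+r*np.sin(e)))-[265,190])*3.5).round() for r in(.043,.105)])
pred(1)
clamp(-1)
t=get_tcp_pos(); movel([t[0]-.1,t[1],.3],v=.25)
pred(-1)
im=read_camera("scene");cv2.imwrite("pics/c6.png",cv2.resize(im[190:360,265:455,::-1],None,fx=3.5,fy=3.5,interpolation=2))
E
```

```text
1 0.9 [490. 104.] [536.  46.]
1 1.0 [490. 107.] [537.  53.]
1 1.1 [490. 110.] [537.  61.]
1 1.2 [490. 113.] [536.  69.]
0.15 [-0.03   -0.1672  0.1257] [-1.1  0.5  0.4] False
0.3 [-0.0299 -0.1777  0.1208] [-0.8  0.6  2.1] False
0.45 [-0.0299 -0.1875  0.1146] [-1.6  3.1  5.4] False
0.6 [-0.0298 -0.1967  0.1069] [-1.7  2.   6.7] False
0.75 [-0.0298 -0.2047  0.0976] [-1.9  0.6  6.3] False
0.9 [-0.0298 -0.2113  0.087 ] [-0.4  0.2  1.8] False
1.0 [-0.0303 -0.214   0.0792] [ 0.2  0.2 -0.1] False
1.08 [-0.0302 -0.2162  0.0732] [1.1 0.1 0.6] False
1.13 [-0.0301 -0.2173  0.0694] [-0.6  0.8  0.6] False
21.325
-1 0.9 [150. 393.] [ 86. 426.]
-1 1.0 [149. 398.] [ 83. 438.]
-1 1.1 [148. 403.] [ 81. 449.]
-1 1.2 [148. 407.] [ 81. 459.]
```

View pics/c6.png

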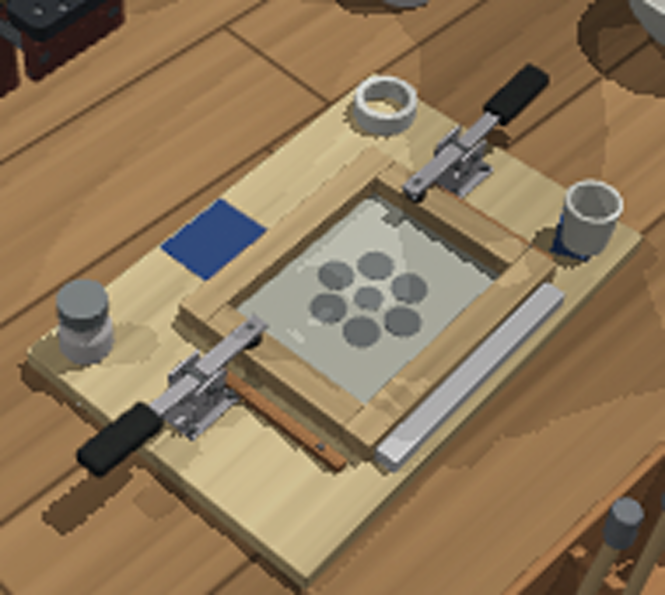

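Both handles match 1.2 rad: the left grip's end face is at about (538,75), the right one's at about (85,460). The screen is flush with the bar, the bystanders I can see here haven't moved, and the robot is clear of everything.

```bash
python3 -c "
from station import *
wait(.3); print(job_done(), get_time())"
```

```text
the job is handed in; nothing more can be done
the job is handed in; nothing more can be done
```

The job is handed in: in the last camera picture the screen sits flush against the stop bar and both clamps look locked, but the judge gave no verdict.

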